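# Put the stripped radio's parts trays away in the bench drawer

### The arm

A 6-joint arm with a two-finger parallel gripper is mounted at the origin on the work surface. World frame = base frame: x ahead of the robot, y to its left, z up, the work surface at z = 0. Lengths are in m, angles in degrees, forces in N, time in s.
With the tool pointing down it reaches from about 0.35 to 0.875 m from the base axis. Payload 4.2 kg.
Tool frame: the origin (TCP) lies midway between the tips of the shut fingers; the grasp point (between the pads) lies 19 mm behind it; y points along the fingers, z is the direction in which the jaws open and shut, and the axes are right-handed (so a half turn about y gives the same grasp; the last joint's range is limited). The gripper opens to 87 mm and grips with 3 to 60 N. Pads are 19 mm wide; open, the fingers measure 117 mm over their backs; the gripper's body (75 mm by 190 mm) begins 51 mm behind the grasp point.
Start: joints at [14.817, 22.042, 0.453, 0, -68.411, -14.817], TCP at [0.625, 0, 0.223] pointing down, gripper open.
Joint ranges: [-179.83, 179.83], [-69.29, 118.12], [-61.27, 80.66], [-181.25, 117.63], [-171.15, -9.14], [-177.46, 177.46]. Speed limits (degrees/s): [159.86, 159.86, 180, 180, 180, 180].

### API

Orientations are given as [roll, pitch, yaw] about the fixed x, y, z axes, in that order (R = Rz(yaw) Ry(pitch) Rx(roll)).
In Python, from workcell import env gives the robot as it stands. The module is installed in compiled form; this text tells all that it offers. Calls block until the motion is done:
- env.goto(position, orientation): joint-space move of the TCP to a pose.
- env.move_straight(position, rotation=None, rate=0.15, force_limit=None): straight line of the TCP; rotation=None keeps the orientation; rate is the mean speed in m/s. With force_limit (N) it stops when the force on the tool has changed by that much, and returns True; else False.
- env.set_joints(angles): joint-space move.
- env.gripper_to(opening, grasp_force=None): opening from 0.0 (shut) to 1.0 (fully open); grasp_force is the grip in N (None keeps the last); returns when the fingers have stopped.
- env.dwell(seconds).
- env.inverse_kinematics(position, orientation): joint angles nearest the present ones, or None.
- env.read_state(): the state.
- env.grab_frame(name): name is "scene" or "side" or "wrist"; returns a dict with "image" (420x560x3 uint8, blue, green, red), "fx", "fy", "cx", "cy" (pixels), "position" and "orientation" of the camera in the world. Camera axes: x right, y up, looking along -z (the intrinsics and any distortion apply to the point x, -y, -z); pixel columns grow to the right and rows downward; lengths in m; the calibration is good to about 2 mm. The wrist camera is an equidistant fisheye: a pixel r from the principal point sees the ray r / f radians off the axis. A picture is of the moment at which its call begins. There is no depth.
A pose or a line that the arm cannot do raises env.Unreachable and nothing moves.
- env.close_job(): hands the job in, once; it reports no verdict.
Trained networks look in a picture, given as the dict that the camera call returned (one of the last four; its "shot" number tells which), for a name from the list of things; names that differ only in an ending like _2 or _b are one class to them, and where a whole thing is asked for, a point or a joint stands for the part that bears it (a point fixed in the world has none). Each returns a list of dicts, best first, with "score" (0 to 1); they miss things now and then, are a little off and sometimes report something else, mostly with a low value. They report only what shows in the picture. A call takes as long as a camera call.
- env.search_frame(picture, thing): "xyz" ([x, y, z] in m, in world coordinates, good to about 4 mm: the middle of the surface that is visible of it).
- env.trace(picture, thing): "mask" (420x560 bool, what is visible of it).
The state is a dict: "clock": time; "joint_positions": joint angles; "qvel": joint speeds; "joint_torque": joint torques, N m; "position": TCP position; "tool_rot": TCP orientation; "force": force on the tool from outside, world axes, zero at the start; "wrist_torque": the same for the moment, N m; "opening": opening from 0.0 (shut) to 1.0 (fully open).
Only numpy, scipy, OpenCV 4.12 (cv2) and the standard library are available. Lean on these libraries where they do the work, as an engineer would, in place of code of your own. Each camera call takes 0.05 s, during which the arm holds its last target. There are 200 camera calls.

### The job

Put the parts of the stripped radio away in the bench drawer unit: pull its drawer well out, stack all the small square plastic trays on the bench one on another on the tray that is screwed down in the drawer, each turned so that its notch goes over the key below and it sits fully down, and put the cover with the bar grip on top of them in the same keyed way. Put the loose transformer and the aluminium coil can (whichever lie on the bench) in the drawer's empty compartment beside the stack, and finally push the drawer fully shut. Leave the tools and other things on the bench where they are.

Things in the scene. Friction and masses are not known exactly. Their poses are not given: they have to be found in the camera images.
- tray1_mid (a point): Open square grey plastic tray of wooden knobs (fixed in it), 110 g; may be absent. 56 x 56 mm, 29 mm high: a body 24 mm high (3 mm walls, mouth 50 mm square) and below it a foot 46 mm square, 5 mm high, that drops into the mouth of the tray below; the body then rests on that tray's rim, so each tray adds 24 mm. The point is its centre, half-way up; z up, -x to its front (key, notch and white label side)
- tray2_mid (a point): Same tray with screws; may be absent. The key of each tray is an upright rib 12 mm wide (y) standing 8 mm inwards from the middle of the inner face of its front (-x) wall, up to the rim. The notch is a slot 16 mm wide, 8 mm deep in the front (-x) edge of the foot, below the key. A tray turned wrongly rides 5 mm high on the key below. A seated one has 2 mm of play each way, so aim at the item below. Point and axes as tray1
- tray3_mid (a point): Same tray with capacitors; may be absent. Size, key, notch, point and axes as tray1 and tray2
- cover_mid (a point): Grey plastic cover, 60 g: plate 56 x 56 x 4 mm, the same 46 mm foot 5 mm high below it, and on top a grip bar 34 mm long (along x), 10 mm wide (y), 20 mm high; 29 mm high in all. A slot 16 mm wide, 13 mm deep is cut through plate and foot in the middle of the front (-x) edge, to go over the key. The point is on the middle axis, half-way up; z up, -x to the slot side
- transformer_mid (a point): Small audio transformer, loose part: dark laminated core 44 mm (x) x 18 mm (y) x 38 mm high, through a paper-wrapped coil 26 mm (x) x 34 mm (y) x 26 mm high; 280 g; present or absent from start to start. The point is its centre, 19 mm up; z up, x along the core
- coil_can_mid (a point): Square aluminium coil can, loose part, 28 x 28 mm and 52 mm high, 60 g, standing (it falls over if knocked hard, and may be put away lying or standing); present or absent from start to start. The point is its centre, 26 mm up; z up, x and y square to its faces
- drawer (a joint): How far the drawer is pulled out, m: 0 shut, 0.17 fully out. It stays where left; sliding takes 1.5 N plus 6 N per m/s. The grey steel unit, fixed to the bench, is 280 mm wide, 145 mm high, 230 mm deep, and may be turned. The drawer's front panel is 14 mm thick, its top edge 128 mm above the bench; the drawer's side walls rise 40 mm above its floor
- drawer_handle (a point): Middle of the drawer's handle: a round horizontal steel bar 11 mm thick, about 110 mm long (along y), 35 mm off the front panel, 112 mm above the bench, 33 mm below the unit's top. Moves with the drawer; -x is the way the drawer pulls out, z up
- dock (a point): Middle of the mouth, at rim height (26 mm above the bench), of the base tray fixed in the drawer's right-hand compartment (137 mm wide along y): 56 mm square, mouth 50 mm. A tray seated on it has its centre 9.5 mm above this point, each next one (and the cover) 24 mm higher. Axes as the drawer: -x pulls out, z up. It moves with the drawer: 65 mm behind the front panel, 105 mm in front of the unit when fully out
- dock_key (a point): Top of the base tray's key rib, 21 mm to the -x side of the dock point; same rib as in the trays, same axes as the dock. The empty left-hand compartment for loose parts lies, seen from the dock point along its axes, from -65 to +104 mm in x and from +73 to +181 mm in y; its floor is 12 mm below the dock point, its outer wall 40 mm high, the divider 30 mm
- solder: Grey reel of solder, 48 mm across, 34 mm high, standing among the trays: not to be disturbed. Origin under its centre
- driver: Screwdriver lying on the bench between the things, 190 mm long along its x: not to be disturbed. Origin under its middle
- flux_jar: Small amber jar, 43 mm across, 44 mm high, near the drawer unit: not to be disturbed. Origin under its centre

How it is judged:
By the outcome, as a careful person would: the job done as asked, in the order asked, and still so for the second after the job is handed in, with the robot touching nothing.
Of tray1, tray2, tray3 only 2 to 3 are there at a start; the rules pass over those that are not, and their reading is None.
Of transformer, coil_can only 1 to 2 are there at a start; the rules pass over those that are not, and their reading is None.
At some moment in a run one of tray1, tray2, tray3, cover, transformer, coil_can may be knocked a few centimetres aside while the robot is not near it.
It also fails if it takes over 210 s, if anything falls off the work surface, if the arm or the gripper's body presses on something with over 40 N, if the wrist force passes 120 N, or if a joint passes its speed limit or range.

## Working session

There is one attempt and no reset: what is moved stays moved. The work goes in short steps, each a Python script; the robot and the scene stay as the last script left them, time stands still between calls to the robot, and variables do not carry over. Pictures are saved under pics/ and viewed, about 12 in all and at most 16, crops included, and the job is handed in when it is done.

```bash
mkdir -p pics; ls
python3 - <<'E'
from workcell import env
import cv2
s=env.read_state();print(s)
for n in("scene","side","wrist"):
    p=env.grab_frame(n);cv2.imwrite(f"pics/a_{n}.png",p["image"]);print(n,p["fx"],p["cx"],p["cy"],p["position"],p["orientation"],[k for k in p])
    for t in["tray1_mid","tray2_mid","tray3_mid","cover_mid","transformer_mid","coil_can_mid","drawer_handle","dock","dock_key","solder","driver","flux_jar"]:
        try:
            r=env.search_frame(p,t);print(t,[(round(d["score"],2),[round(float(v),3) for v in d["xyz"]]) for d in r[:3]])
        except Exception as e: print(t,e)
E
```

```text
pics
{'clock': 0.0, 'joint_positions': array([ 1.48178051e+01,  2.20895502e+01,  3.80755768e-01, -3.23770390e-02,
       -6.84097896e+01, -1.48161564e+01]), 'qvel': array([ 0.00070752, -0.16762362, -0.09548364, -0.08753909,  0.00955828,
        0.03029979]), 'joint_torque': array([ 5.69075401e-04, -3.90661991e+01,  1.87403029e+01,  4.22001421e+00,
        1.09914420e-02, -1.81494070e-04]), 'position': array([6.24402177e-01, 5.12360721e-05, 2.21470244e-01]), 'tool_rot': array([-8.98776635e+01,  1.24432212e-03,  8.99897052e+01]), 'force': array([-0.99824368, -0.67414983, -0.14848701]), 'wrist_torque': array([-0.00579959, -0.0179172 ,  0.02035484]), 'opening': 1.0028268954580553}
scene 487.8107149357785 286.4191343547607 208.93383396308968 [1.03438571 0.1599698  0.94823493] [ 31.15286622   0.25441713 111.58163455] ['image', 'fx', 'fy', 'cx', 'cy', 'position', 'orientation', 'shot']
tray1_mid [(0.6, [0.648, -0.025, 0.017])]
tray2_mid [(0.87, [0.649, -0.285, 0.014])]
tray3_mid [(0.94, [0.436, -0.263, 0.018])]
cover_mid [(0.84, [0.659, -0.145, 0.006])]
transformer_mid [(0.63, [0.437, -0.40
[... 1200 characters left out ...]
 [(0.51, [0.67, 0.066, 0.043])]
wrist 325.19226210127806 277.2968101357555 211.55251773875352 [ 0.62423558 -0.07703187  0.38460858] [-1.62683355e+01  3.00179825e-02  1.79972028e+02] ['image', 'fx', 'fy', 'cx', 'cy', 'position', 'orientation', 'shot']
tray1_mid [(0.55, [0.65, -0.024, 0.014]), (0.23, [0.56, 0.154, 0.056])]
tray2_mid []
tray3_mid [(0.66, [0.43, -0.239, 0.016])]
cover_mid [(0.77, [0.655, -0.146, 0.01]), (0.21, [0.454, -0.14, 0.028])]
transformer_mid []
coil_can_mid []
drawer_handle [(0.89, [0.554, 0.155, 0.055])]
dock [(0.7, [0.553, 0.156, 0.052])]
dock_key []
solder [(0.86, [0.453, -0.141, 0.028])]
driver [(0.55, [0.542, -0.185, 0.018])]
flux_jar [(0.73, [0.671, 0.061, 0.044])]
```

View pics/a_scene.png

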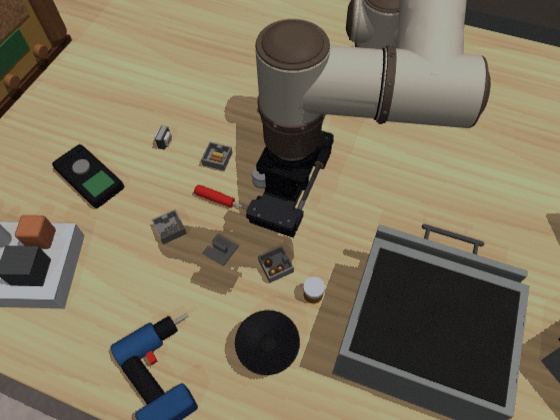

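View pics/a_side.png

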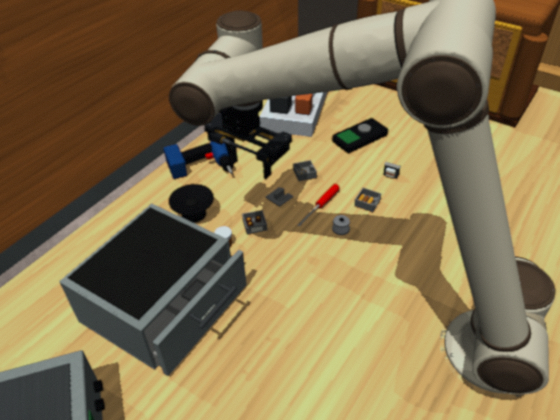

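View pics/a_wrist.png

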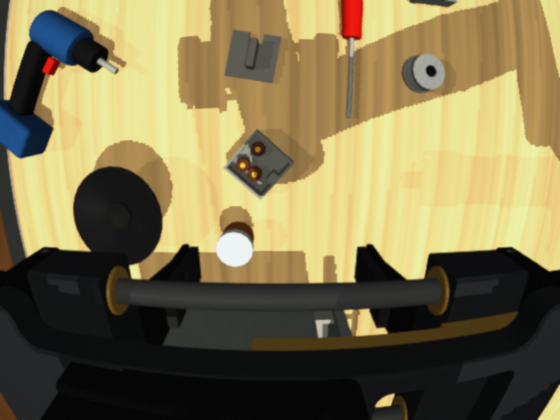

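The pictures show three trays, the cover, the transformer (163,137 in scene) and no coil can. The drawer is slightly open, with its handle at about (452,236) in scene. I'll zoom in on the drawer and write the helpers.

```bash
cat > h.py <<'E'
from workcell import env
import cv2, numpy as np
from scipy.spatial.transform import Rotation as R
A=np.array
def ray(p,u,v):
    x=(u-p["cx"])/p["fx"]; y=(v-p["cy"])/p["fy"]
    if p.get("fish"):
        r=np.hypot(x,y); k=np.sin(r)/r if r>1e-9 else 1
        d=A([x*k,-y*k,-np.cos(r)])
    else: d=A([x,-y,-1.])
    return R.from_euler("xyz",p["orientation"],degrees=True).apply(d)
def at(p,u,v,z):
    d=ray(p,u,v); c=A(p["position"]); return c+d*(z-c[2])/d[2]
def proj(p,X):
    q=R.from_euler("xyz",p["orientation"],degrees=True).inv().apply(A(X)-A(p["position"]))
    x,y,z=q[...,0],-q[...,1],-q[...,2]
    if p.get("fish"):
        r=np.hypot(x,y); k=np.arctan2(r,z)/np.maximum(r,1e-9)
    else: k=1/z
    return np.stack([p["cx"]+p["fx"]*x*k,p["cy"]+p["fy"]*y*k],-1)
def grab(n,save=None):
    p=env.grab_frame(n); p["fish"]=(n=="wrist")
    if save: cv2.imwrite(f"pics/{save}.png",p["image"])
    return p
def find(p,t):
    q={k:v for k,v in p.items() if k!="fish"}
    return [(round(d["score"],2),A(d["xyz"])) for d in env.search_frame(q,t)]
# tool down; jaws open along heading yaw (deg, world)
def down(yaw): # tool y = -z ; tool z = (cos,sin,0)
    z=A([np.cos(np.radians(yaw)),np.sin(np.radians(yaw)),0]);y=A([0,0,-1.]);x=np.cross(y,z)
    return R.from_matrix(np.stack([x,y,z],1)).as_euler("xyz",degrees=True)
E
python3 - <<'E'
from h import *
s=cv2.imread("pics/a_scene.png")[205:305,390:540];d=cv2.imread("pics/a_side.png")[230:380,130:270]
a=cv2.resize(s,(600,400),interpolation=3);b=cv2.resize(d,(373,400),interpolation=3)
w=cv2.imread("pics/a_scene.png")[110:290,140:300]
cv2.imwrite("pics/b.png",cv2.resize(np.hstack([a,b]),(800,330)))
cv2.imwrite("pics/c.png",cv2.resize(w,(533,600),interpolation=3))
for y in(0,90): print(y,down(y), env.inverse_kinematics([.5,0,.2],down(y)))
E
```

```text
0 [-90.   0. -90.] [ 18.63873631  10.9454917  -18.71964522   0.         -60.33486309
 161.36126369]
90 [-90.   0.   0.] [ 1.86387363e+01  1.09454917e+01 -1.87196452e+01 -2.54444375e-14
 -6.03348631e+01 -1.08638736e+02]
```

View pics/b.png

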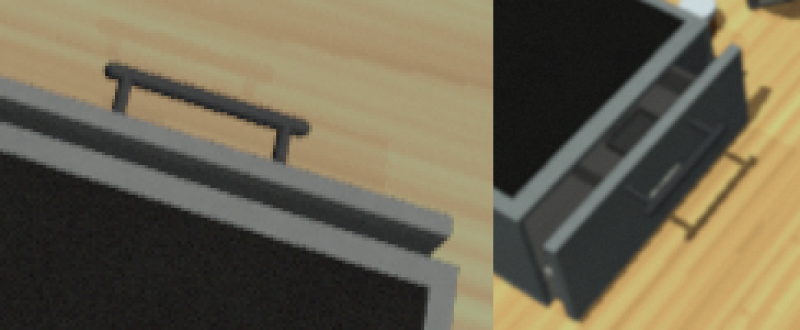

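Run:
```python
from h import *
s=grab("scene"); d=grab("side"); w=grab("wrist")
f=lambda u,v:(390+u/3.289,205+v/3.3); g=lambda u,v:(130+(u-493)/2.19,230+v/2.2)
for e in((106,70),(309,129)): print("scene",at(s,*f(*e),.112).round(4))
for e in((722,130),(630,192)): print("side",at(d,*g(*e),.112).round(4))
for e in((453,217),): print("panelcorner scene",at(s,*f(*e),.128).round(4))
for e in((740,47),(547,245)): print("panel top side",at(d,*g(*e),.128).round(4))
# unit top corners, z .145
for n,pts in(("scene",[(375,237),(527,285)]),): 
    for e in pts: print("unit",at(s,*e,.145).round(4))
```

```text
scene [0.5053 0.2327 0.112 ]
scene [0.5006 0.3518 0.112 ]
side [0.5016 0.2337 0.112 ]
side [0.5292 0.3365 0.112 ]
panelcorner scene [0.5364 0.4316 0.128 ]
panel top side [0.5418 0.1496 0.128 ]
panel top side [0.5445 0.4254 0.128 ]
unit [0.5807 0.1536 0.145 ]
unit [0.575  0.4283 0.145 ]
```

View pics/c.png

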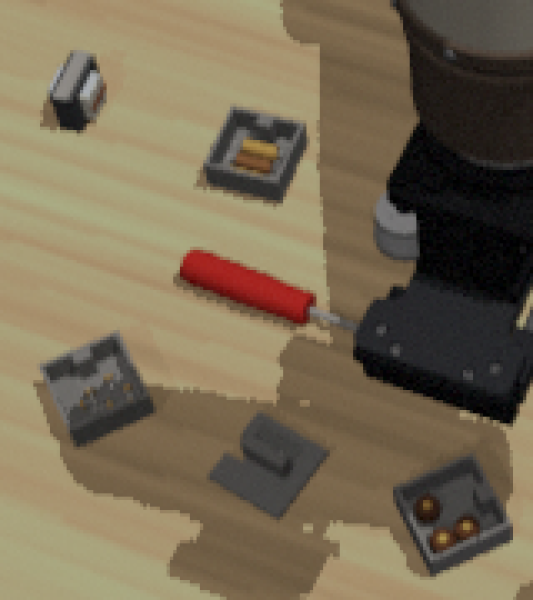

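Trays: keys in crop c show tray1's key on its right side (485,490), tray2's top-left (85,360), tray3's top (262,122) and the cover slot at left (235,470). The drawer's x axis is about world x (yaw about 1.5°) and the handle is near (0.504,0.292). Now I'll pull the drawer.

Run:
```python
from h import *
th=1.6; c=A([.504,.292,0]); o=down(180+th); ex=A([np.cos(np.radians(th)),np.sin(np.radians(th)),0])
env.gripper_to(.36,40)
env.goto(c+[0,0,.22],o)
print(env.move_straight(c+[0,0,.097],rate=.12,force_limit=8), env.read_state()["position"])
env.gripper_to(0,40); s=env.read_state(); print("grip",s["opening"],s["position"],s["force"])
r=env.move_straight(c+[0,0,.097]-ex*.135,rate=.1); print(env.read_state()["position"],env.read_state()["force"])
r=env.move_straight(c+[0,0,.097]-ex*.165,rate=.04,force_limit=15);s=env.read_state(); print(r,s["position"],s["force"],s["opening"])
env.gripper_to(.36); s=env.read_state(); print(s["position"],s["force"])
p=env.read_state()["position"]
env.move_straight([p[0],p[1],.25],rate=.2)
# look at dock from near
env.goto([.47,.30,.33],down(180)); p=grab("wrist","d_wrist"); q=grab("side","d_side"); r=grab("scene","d_scene")
for n,i in(("w",p),("side",q),("scene",r)):
    for t in("dock","dock_key","drawer_handle"):print(n,t,find(i,t)[:2])
print(env.read_state()["clock"])
```

```text
False [0.50454551 0.29235712 0.09781373]
grip 0.11303900702073362 [0.50397025 0.29206874 0.09730449] [-1.41717943  0.50985218  1.88437343]
[0.36934523 0.28906584 0.09726435] [-0.92920571  4.9058347   2.46048091]
True [0.35835615 0.28894046 0.09726463] [ 2.86599561 -0.23358651 -0.81318286] 0.11248514303341664
[0.35902648 0.29136039 0.0979259 ] [-0.90359523 -0.07449389 -0.42189852]
w dock [(0.57, array([0.4729, 0.2801, 0.015 ])), (0.25, array([0.666 , 0.0737, 0.0425]))]
w dock_key [(0.94, array([0.4715, 0.2775, 0.0162]))]
w drawer_handle [(0.71, array([0.4745, 0.2802, 0.0163]))]
side dock [(0.72, array([0.4867, 0.3052, 0.0309])), (0.62, array([ 0.5389, -0.2043,  0.0187]))]
side dock_key []
side drawer_handle [(0.61, array([0.484 , 0.3077, 0.023 ]))]
scene dock [(0.75, array([0.4076, 0.2912, 0.0327]))]
scene dock_key [(0.63, array([0.4105, 0.2915, 0.0352]))]
scene drawer_handle [(0.94, array([0.4078, 0.2904, 0.0346]))]
10.9
```

View pics/d_wrist.png

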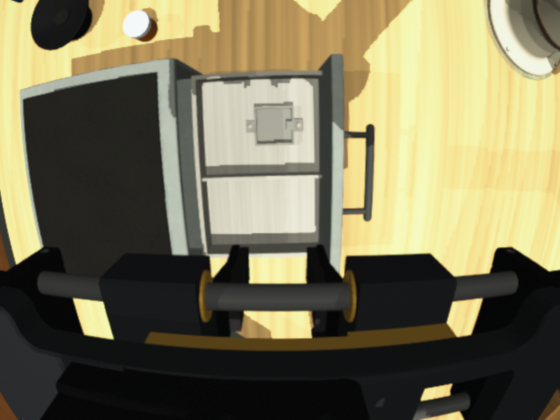

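Run:
```python
from h import *
i=cv2.imread("pics/d_wrist.png")[60:260,180:380]; cv2.imwrite("pics/d_crop.png",cv2.resize(i,(600,600),interpolation=3))
```

```text
(no output)
```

View pics/d_crop.png

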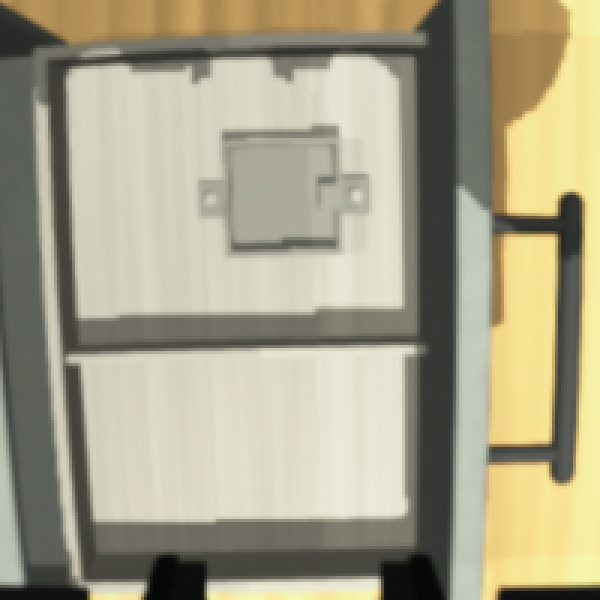

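Run:
```python
from h import *
env_p=grab("wrist")
f=lambda u,v:(180+u/3,60+v/3)
P=[at(env_p,*f(*e),.026) for e in((222,129),(338,127),(342,248),(229,254))]
print(A(P).round(4)); c=np.mean(P,0);print("dock",c)
a=lambda d:np.degrees(np.arctan2(d[1],d[0]))
print("yaw edges",a(P[0]-P[1]),a(P[3]-P[2]),a(P[2]-P[1])-90,a(P[3]-P[0])-90)
D=[at(env_p,*f(*e),.044) for e in((65,352),(425,347))];print("divider",D,a(D[0]-D[1]))
H=[at(env_p,*f(*e),.112) for e in((570,195),(563,482))];print("handle",H,np.mean(H,0),a(H[1]-H[0])-90)
F=[at(env_p,*f(*e),.128) for e in((489,40),(489,590))];print("panel",F,a(F[1]-F[0])-90)
S=[at(env_p,*f(*e),.016) for e in((211,198),(357,193))];print("screws",np.mean(S,0),a(S[0]-S[1]))
B=[at(env_p,*e,.145) for e in((163,62),(183,247))];print("unit front top",B,a(B[1]-B[0])-90)
```

```text
[[0.5023 0.1995 0.026 ]
 [0.4477 0.1987 0.026 ]
 [0.4456 0.2566 0.026 ]
 [0.4994 0.2594 0.026 ]]
dock [0.47373048 0.22856103 0.026     ]
yaw edges 0.8356437373143691 3.005901095611636 2.143122357258875 2.7569723739530474
divider [array([0.57703747, 0.30306776, 0.044     ]), array([0.40707828, 0.30129934, 0.044     ])] 0.5961388513571074
handle [array([0.35938372, 0.22701105, 0.112     ]), array([0.35543188, 0.34593242, 0.112     ])] [0.3574078  0.28647174 0.112     ] 1.9032823099593514
panel [array([0.39627438, 0.16920952, 0.128     ]), array([0.3877952 , 0.38764045, 0.128     ])] 2.2230248275821083
screws [0.47324205 0.23150341 0.016     ] 1.8889830651006367
unit front top [array([0.59394157, 0.15441633, 0.145     ]), array([0.58141702, 0.36819358, 0.145     ])] 3.3529501645072486
```

Dock is roughly (0.474,0.230), yaw about 2°. Next I'll take close overhead looks at the dock and each item, all from the same tool yaw so that camera bias cancels.

```bash
cat >> h.py <<'E'
def over(xy,h=.22,yaw=180):
    p=A([xy[0],xy[1]+.077,h]); env.goto(p,down(yaw)); return grab("wrist")
def sqpose(p,thing,z):
    q={k:v for k,v in p.items() if k!="fish"}
    out=[]
    for m in env.trace(q,thing)[:1]:
        cs,_=cv2.findContours(m["mask"].astype(np.uint8),0,1)
        c=max(cs,key=cv2.contourArea)[:,0,:]
        W=A([at(p,u,v,z)[:2] for u,v in c])
        (cx,cy),(w,h),a=cv2.minAreaRect((W*1000).astype(np.float32))
        out=(round(m["score"],2),(cx/1000).__round__(4),round(cy/1000,4),round(w,1),round(h,1),round(a,1))
    return out
E
python3 - <<'E'
from h import *
L=[("dock",.474,.230,.026),("tray1_mid",.648,-.026,.029),("cover_mid",.655,-.145,.009),("tray2_mid",.649,-.281,.029),("tray3_mid",.436,-.261,.029),("transformer_mid",.436,-.404,.038)]
T=[]
for n,x,y,z in L:
    p=over((x,y)); c=proj(p,A([x,y,z])); u,v=c.astype(int)
    if n!="dock": print(n,sqpose(p,n,z),[(s,a.round(3)) for s,a in find(p,n)[:1]])
    u0,v0=max(u-66,0),max(v-75,0); t=p["image"][v0:v0+150,u0:u0+133]; print(n,"tile origin",u0,v0,p["position"],p["orientation"])
    np.save(f"pics/{n}.npy",{k:p[k] for k in p},allow_pickle=True)
    T.append(cv2.resize(cv2.copyMakeBorder(t,0,150-t.shape[0],0,133-t.shape[1],0),(266,300),interpolation=3))
cv2.imwrite("pics/e.png",np.vstack([np.hstack(T[:3]),np.hstack(T[3:])])); print(env.read_state()["clock"])
E
```

```text
dock tile origin 211 44 [0.47390269 0.23028877 0.3830608 ] [-1.62553973e+01  1.25007050e-01 -1.79992666e+02]
tray1_mid (0.69, 0.6459, -0.0261, 57.2, 56.8, 48.1) [(0.85, array([ 0.648, -0.024,  0.012]))]
tray1_mid tile origin 210 43 [ 0.64705792 -0.02515106  0.38258752] [-1.62985366e+01  7.64241349e-02 -1.79968127e+02]
cover_mid (0.87, 0.6527, -0.1524, 56.5, 56.3, 79.6) [(0.86, array([ 0.658, -0.15 ,  0.011]))]
cover_mid tile origin 210 44 [ 0.65409815 -0.14550567  0.38203522] [-1.62761257e+01  2.97137631e-02  1.79930446e+02]
tray2_mid (0.62, 0.648, -0.2778, 57.4, 58.1, 51.0) [(0.87, array([ 0.648, -0.278,  0.009]))]
tray2_mid tile origin 210 44 [ 0.6482225  -0.28128428  0.38187985] [-1.62784240e+01  2.19615712e-02  1.79950932e+02]
tray3_mid (0.56, 0.4357, -0.2658, 57.3, 57.3, 4.0) [(0.89, array([ 0.434, -0.264,  0.014]))]
tray3_mid tile origin 212 44 [ 0.43653956 -0.2608144   0.38285689] [-1.62302020e+01  1.62325602e-01 -1.79960223e+02]
transformer_mid (0.67, 0.4344, -0.4113, 45.8, 33.8, 0.1) [(0.69, array([ 0.432, -0.412,  0.038]))]
transformer_mid tile origin 210 44 [ 0.43543355 -0.40494188  0.38107839] [-1.63070109e+01 -5.02744405e-02  1.79879746e+02]
16.0917
```

View pics/e.png

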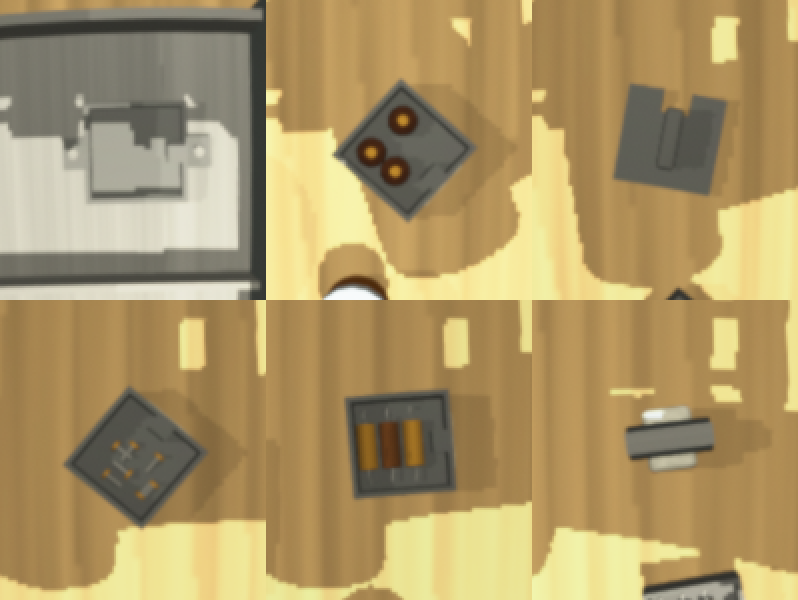

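Keys as seen in e.png (right = −x, down = +y): tray1's is lower right (ψ≈−42), tray2's upper right (ψ≈51), tray3's right (ψ≈4). The cover slot is up (ψ≈80) and the transformer core is at ψ≈10. The base tray is about tile (137,150). Now tray1.

```bash
cat >> h.py <<'E'
def choose(yaws,xy,z):
    best=None
    for y in yaws:
        q=env.inverse_kinematics([*xy,z],down(y))
        if q is not None and (best is None or abs(q[5])<best[0]): best=(abs(q[5]),y)
    return best
def pick(xy,z,yaw,w=.9,force=25):
    env.gripper_to(w); env.goto([*xy,.14],down(yaw))
    hit=env.move_straight([*xy,z],rate=.12,force_limit=12)
    env.gripper_to(0,force); s=env.read_state(); print("pick hit",hit,"pos",s["position"].round(4),"open mm",round(s["opening"]*87,1))
    env.move_straight([*xy,.2],rate=.2)
    s=env.read_state(); print("lifted open mm",round(s["opening"]*87,1),"f",s["force"].round(1))
def place(xy,z,yaw,w=.8,up=.2,fl=12):
    env.goto([*xy,max(.2,z+.09)],down(yaw)); env.move_straight([*xy,z+.014],rate=.15)
    s=env.read_state(); print("above",(s["position"]-[*xy,z+.014]).round(4),s["tool_rot"].round(1))
    hit=env.move_straight([*xy,z-.001],rate=.03,force_limit=fl); s=env.read_state()
    print("place hit",hit,"dz",round(s["position"][2]-z,4),"pos",s["position"].round(4),"f",s["force"].round(1)); return s["position"][2]-z
def release(w=.8,up=.25):
    env.gripper_to(w); p=env.read_state()["position"]; env.move_straight([p[0],p[1],up],rate=.2)
E
python3 - <<'E'
from h import *
p=np.load("pics/dock.npy",allow_pickle=True).item()
g=lambda u,v:(211+u/2,44+v/2)
P=A([at(p,*g(*e),.026) for e in((87,103),(185,102),(187,195),(90,200))]);print(P.round(4),P.mean(0))
S=A([at(p,*g(*e),.016) for e in((72,155),(199,151))]);print(S.mean(0),np.degrees(np.arctan2(*(S[0]-S[1])[1::-1])))
for n,xy,psi in(("t1",(.646,-.026),-41.9),("t2",(.648,-.278),51),("t3",(.436,-.266),4),("cov",(.653,-.152),79.6),("dock",(.4735,.2305),2)):
    for k in(90,-90,270):
        q=env.inverse_kinematics([*xy,.05],down(psi+k)); print(n,k,None if q is None else q.round(0))
for yaw in(9.5,189.5): print("tr",yaw,env.inverse_kinematics([.4345,-.411,.05],down(yaw)))
E
```

```text
[[0.4993 0.2039 0.026 ]
 [0.4464 0.2033 0.026 ]
 [0.4449 0.2545 0.026 ]
 [0.498  0.2574 0.026 ]] [0.47214897 0.22977574 0.026     ]
[0.47308771 0.23132859 0.016     ] 1.8832764651038207
t1 90 [  12.   33.   -8.   -0.  -49. -144.]
t1 -90 [ 12.  33.  -8.   0. -49.  36.]
t1 270 [ 12.  33.  -8.   0. -49.  36.]
t2 90 [-10.  38.   2.   0. -54. -29.]
t2 -90 [-10.  38.   2.   0. -54. 151.]
t2 270 [-10.  38.   2.   0. -54. 151.]
t3 90 [-13.  23. -28.  -0. -39. -73.]
t3 -90 [-13.  23. -28.   0. -39. 107.]
t3 270 [-13.  23. -28.   0. -39. 107.]
cov 90 [  1.  35.  -4.   0. -51. -11.]
cov -90 [  1.  35.  -4.   0. -51. 169.]
cov 270 [  1.  35.  -4.   0. -51. 169.]
dock 90 [  44.   24.  -26.   -0.  -40. -132.]
dock -90 [ 44.  24. -26.   0. -40.  48.]
dock 270 [ 44.  24. -26.   0. -40.  48.]
tr 9.5 [ -27.91115132   29.31168774  -15.39244841    0.          -45.29586385
 -142.58884868]
tr 189.5 [-2.79111513e+01  2.93116877e+01 -1.53924484e+01  2.54444375e-14
 -4.52958638e+01  3.74111513e+01]
```

Run:
```python
from h import *
p=over((.646,-.026)); r=sqpose(p,"tray1_mid",.029); print(r)
if abs(r[1]-.646)<.004 and abs(r[2]+.026)<.004:
    pick((r[1],r[2]),.007,r[5])   # psi+90, psi=angle-90
    dz=place((.473,.2305),.021+.007,92)
    p=grab("side","f_side")
    print(env.read_state()["clock"])
```

```text
(0.97, 0.6462, -0.0264, 57.0, 57.0, 49.0)
pick hit False pos [ 0.6463 -0.0263  0.0073] open mm 55.8
lifted open mm 55.9 f [-0.1  1.1 -1.2]
above [0.0007 0.0004 0.0008] [-89.9  -0.1   2. ]
place hit True dz 0.0002 pos [0.4735 0.2305 0.0282] f [ 1.7 -0.9  3.8]
26.5167
```

Tray1 went fully down (dz 0.2 mm). I'll release it, check the seat from above, then do tray2.

Run:
```python
from h import *
release()
p=over((.473,.2305),.25); r=sqpose(p,"tray1_mid",.050); print("seated t1",r)
cv2.imwrite("pics/g.png",p["image"])
d=r[1:3]
p=over((.648,-.278)); r=sqpose(p,"tray2_mid",.029); print(r)
if abs(r[1]-.648)<.004 and abs(r[2]+.278)<.004:
    pick((r[1],r[2]),.007,r[5]+90)
    print("target would be",d)
    env.goto([.473,.2305,.2],down(92))
    print(env.read_state()["clock"])
```

```text
seated t1 (0.89, 0.4725, 0.2309, 58.0, 57.2, 89.8)
(0.61, 0.6482, -0.2781, 57.0, 56.9, 50.5)
pick hit False pos [ 0.6483 -0.2781  0.0073] open mm 55.8
lifted open mm 56.0 f [ 0.1 -0.4 -2.1]
target would be (0.4725, 0.2309)
37.75
```

View pics/g.png

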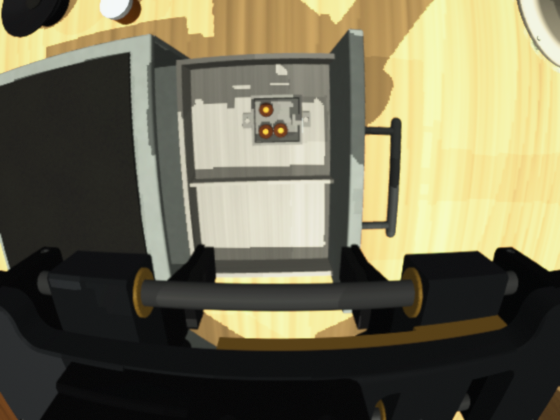

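Tray1 sits in the base tray at (277,120) with its key to the right (−x). Placing tray2.

Run:
```python
from h import *
dz=place((.473,.2307),.045+.007,92)
if abs(dz)<.0015:
    release()
    p=over((.473,.2307),.25); r=sqpose(p,"tray2_mid",.074); print("seated t2",r)
    p=over((.4357,-.2658)); r=sqpose(p,"tray3_mid",.029); print(r)
    if abs(r[1]-.4357)<.004 and abs(r[2]+.2658)<.004:
        pick((r[1],r[2]),.007,(r[5]+90) if r[5]<45 else r[5])
        dz=place((.473,.2307),.069+.007,92)
        if abs(dz)<.0015:
            release(); p=over((.473,.2307),.25); print("seated t3",sqpose(p,"tray3_mid",.098)); cv2.imwrite("pics/i.png",p["image"])
print(env.read_state()["clock"])
```

```text
above [0.0006 0.0005 0.0008] [-89.9  -0.1   2. ]
place hit True dz 0.0001 pos [0.4734 0.2308 0.0521] f [ 1.6 -0.4  3. ]
seated t2 (0.72, 0.4736, 0.231, 55.7, 56.0, 0.4)
(0.91, 0.4169, -0.3026, 55.6, 56.5, 9.3)
44.575
```

Tray3 was knocked aside. I'll look at it again from directly above.

Run:
```python
from h import *
p=over((.4169,-.3026)); print(sqpose(p,"tray3_mid",.029)); cv2.imwrite("pics/j.png",p["image"][0:250,150:400])
```

```text
(0.81, 0.417, -0.3032, 56.2, 56.2, 10.2)
```

View pics/j.png

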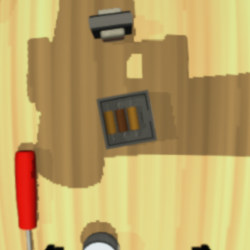

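Key still on the −x side (150,118), ψ≈10, transformer unmoved and clear of the fingers.

Run:
```python
from h import *
pick((.417,-.3032),.007,100)
dz=place((.4733,.2308),.069+.007,92)
if abs(dz)<.0015:
    release(); p=over((.473,.2307),.27); print("seated t3",sqpose(p,"tray3_mid",.098)); cv2.imwrite("pics/i.png",p["image"])
    p=over((.6527,-.1524)); r=sqpose(p,"cover_mid",.009); print("cover",r); cv2.imwrite("pics/k.png",p["image"][0:250,150:400])
print(env.read_state()["clock"])
```

```text
pick hit False pos [ 0.4171 -0.3032  0.0073] open mm 56.3
lifted open mm 56.1 f [ 0.8 -0.1 -1.3]
above [0.0007 0.0003 0.0008] [-90.   -0.1   2. ]
place hit True dz 0.0002 pos [0.4738 0.2309 0.0762] f [ 1.3 -0.1  3.6]
seated t3 (0.69, 0.4738, 0.2308, 56.6, 55.9, 2.3)
cover (0.98, 0.6531, -0.1526, 55.7, 55.3, 79.3)
57.5
```

Run:
```python
from h import *
pick((.6531,-.1526),.0115,169.3,w=.5,force=25)
dz=place((.4736,.2308),.093+.0115,92)
if abs(dz)<.0015:
    release(.4,.28); p=over((.473,.2307),.28); print("seated cover",sqpose(p,"cover_mid",.102)); cv2.imwrite("pics/l.png",p["image"])
print(env.read_state()["clock"])
```

```text
pick hit False pos [ 0.6531 -0.1526  0.0116] open mm 9.9
lifted open mm 9.7 f [-0.  -0.3 -1.7]
above [0.0008 0.0002 0.0006] [-90.   -0.1   2. ]
place hit False dz -0.0 pos [0.4743 0.2309 0.1045] f [-0.3 -1.6  4.9]
seated cover (0.83, 0.4745, 0.2305, 56.0, 57.2, 0.6)
68.0917
```

View l.

View pics/l.png

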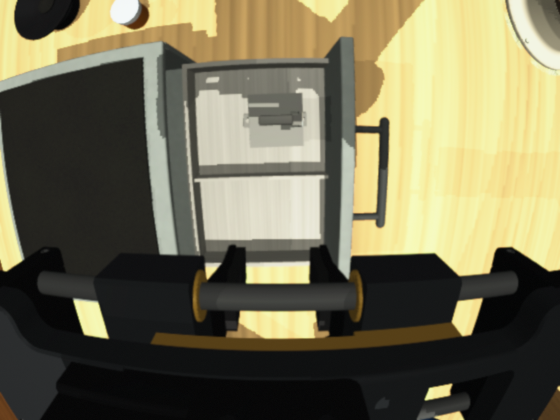

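Run:
```python
from h import *
p=over((.4344,-.4113)); r=sqpose(p,"transformer_mid",.038); print(r,find(p,"transformer_mid")[:1]); u,v=proj(p,A([.4344,-.4113,.038])).astype(int)
cv2.imwrite("pics/m.png",cv2.resize(p["image"][max(v-60,0):v+60,u-60:u+60],(480,480),interpolation=3)); print(u-60,max(v-60,0))
np.save("pics/m.npy",p,allow_pickle=True)
q=grab("scene"); 
for t in("coil_can_mid",): print(find(q,t)[:2])
```

```text
(0.79, 0.4341, -0.4117, 46.4, 35.2, 9.5) [(0.83, array([ 0.4362, -0.4145,  0.0419]))]
217 58
[]
```

View pics/m.png

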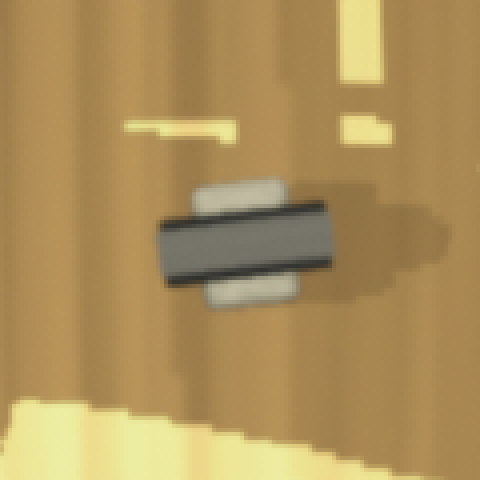

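Cover seated with its slot over the key and bar in line (275,120). The transformer core is at ψ≈7°. I'll place it with jaws along y, at a y that keeps the gripper body clear of the stack and the fingers clear of the outer wall.

Run:
```python
from h import *
pick((.4341,-.4117),.010,187.5,w=.8,force=35)
dz=place((.497,.364),.014+.010,92,fl=10)
env.gripper_to(.60); print(env.read_state()["opening"]*87)
p=env.read_state()["position"]; env.move_straight([p[0],p[1],.25],rate=.15)
p=over((.48,.26),.30); cv2.imwrite("pics/n.png",p["image"]); print(sqpose(p,"cover_mid",.102),sqpose(p,"transformer_mid",.052))
q=grab("side","n_side"); print(env.read_state()["clock"])
```

```text
pick hit False pos [ 0.4342 -0.4118  0.0102] open mm 43.8
lifted open mm 43.7 f [-0.3 -0.6 -2.4]
above [0.0006 0.0006 0.0011] [-89.9  -0.1   2. ]
place hit True dz 0.0001 pos [0.4972 0.3639 0.0241] f [ 0.9 -0.9  3.7]
52.02169301592569
(0.77, 0.4743, 0.2309, 56.5, 56.5, 2.1) (0.89, 0.4961, 0.3607, 52.2, 32.7, 89.9)
83.15
```

View pics/n.png

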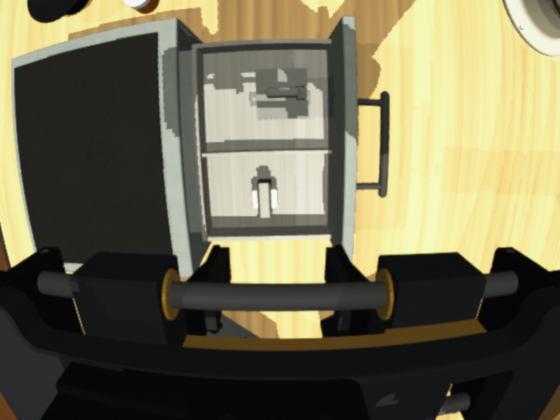

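Everything is in place. Now I'll push the drawer shut by its handle.

Run:
```python
from h import *
th=2.0; c=A([.3588,.288,0]); o=down(180+th); ex=A([np.cos(np.radians(th)),np.sin(np.radians(th)),0])
env.gripper_to(.36,30)
env.goto(c+[0,0,.22],o)
print(env.move_straight(c+[0,0,.097],rate=.12,force_limit=8))
env.gripper_to(0,30); s=env.read_state(); print("grip",s["opening"]*87,s["position"],s["force"])
print(env.move_straight(c+[0,0,.097]+ex*.155,rate=.07,force_limit=25)); s=env.read_state();print(s["position"],s["force"])
print(env.move_straight(c+[0,0,.097]+ex*.185,rate=.03,force_limit=18));s=env.read_state(); print(s["position"],s["force"])
env.gripper_to(.36); p=env.read_state()["position"]; print(p)
env.move_straight([p[0],p[1],.25],rate=.15)
env.goto([.5,.33,.33],down(180)); w=grab("wrist","o_wrist"); q=grab("side","o_side"); print(env.read_state()["clock"])
a=w["image"]; b=q["image"]; cv2.imwrite("pics/o.png",cv2.resize(np.hstack([a,b]),(800,300)))
```

```text
False
grip 9.7736638503253 [0.35907863 0.28828408 0.0974227 ] [ 0.90150688 -0.12275764  3.02513167]
False
[0.5134945  0.29166683 0.09743054] [-0.66811491 -4.63823101  6.21410779]
True
[0.52823319 0.29187221 0.09747859] [-1.42387178 -0.54198517  4.71604708]
[0.52828391 0.29168941 0.09727387]
91.6333
```

View pics/o.png

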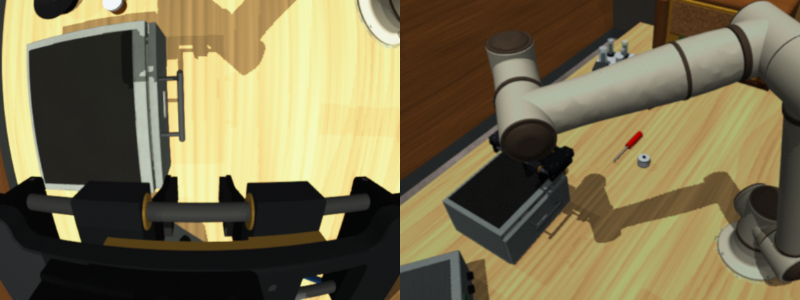

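Travel was 169.2 mm and it stopped on force. As a check, I'll push once more on the bar's front with closed fingers, then clear away.

Run:
```python
from h import *
o=down(182); env.goto([.45,.29,.22],o); env.gripper_to(0); env.move_straight([.45,.29,.10],rate=.15)
print(env.move_straight([.535,.293,.10],rate=.04,force_limit=20)); a=env.read_state(); print(a["position"],a["force"])
env.move_straight([.44,.29,.10],rate=.15); env.move_straight([.44,.2,.25],rate=.2)
env.goto([.5,.0,.35],down(180)); q=grab("side","q"); r=grab("scene","r")
cv2.imwrite("pics/s.png",cv2.resize(np.hstack([q["image"][180:390,40:320],r["image"][190:400,280:560]]),(800,300),interpolation=3))
for t in("solder","driver","flux_jar"): print(t,[(x,y.round(3)) for x,y in find(r,t)[:1]],[(x,y.round(3)) for x,y in find(q,t)[:1]])
print(env.read_state()["clock"])
```

```text
True
[0.51356725 0.29158397 0.09903857] [ 0.19033539 -0.18205662 -0.01085567]
solder [(0.57, array([ 0.457, -0.136,  0.03 ]))] [(0.58, array([ 0.446, -0.134,  0.028]))]
driver [(0.82, array([ 0.541, -0.208,  0.026]))] [(0.58, array([ 0.537, -0.201,  0.019]))]
flux_jar [(0.84, array([0.68 , 0.069, 0.043]))] [(0.68, array([0.669, 0.065, 0.048]))]
98.4833
```

View pics/s.png

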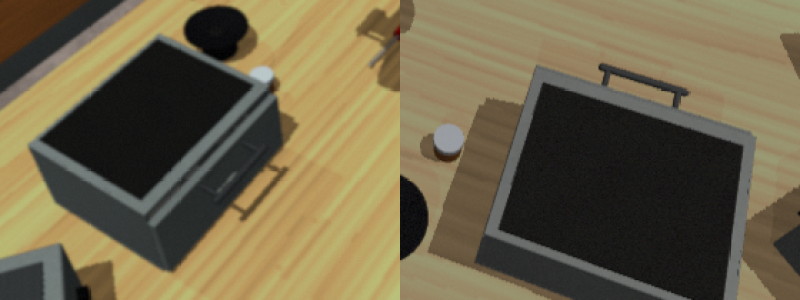

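Panel is flush against the unit; tools and jar unmoved. Handing in.

```bash
python3 -c "
from workcell import env
env.close_job()"
```

```text
the job is handed in; nothing more can be done
```

The radio parts are put away and the drawer is shut. I handed the job in at about 98 s of the 210 s allowed.

- **Stack:** Trays 1, 2 and 3 and then the cover are stacked on the base tray. Each one came to within 0.2 mm of its fully seated height, whereas a wrongly turned one would ride 5 mm high. The view from above showed the key on the −x side and the cover aligned. Tray 3 had been knocked about 4 cm aside before I reached it, so I located it again before picking it up.
- **Loose parts:** The transformer is standing in the left-hand compartment. The coil can appears to be absent: I saw none in the pictures, and the only detection was a low-score one at the drawer handle.
- **Drawer:** It travelled 169.2 mm of the nominal 170 mm and stopped against the end. A second push with about 20 N was resisted, and the last pictures show the front panel against the unit. I couldn't see the stack once the drawer was shut.
- **Other things:** The solder, screwdriver and flux jar were found where they stood at the start, within the detectors' few mm.

No check failed. The one disagreement was in the base tray's position, where early estimates differed by up to about 6 mm. I used the values from the close overhead view, and the seating heights bore them out.

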